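# Set up a lens check: target on edge, lens barrel pressed into the V-block

### The arm

A 6-joint arm with a two-finger parallel gripper is mounted at the origin on a cart in front of the work surface, level with it; the furniture and walls round the work are solid. World frame = base frame: x ahead of the robot, y to its left, z up, the work surface at z = 0. Lengths are in mm, angles in rad, forces in N, time in s.
With the tool pointing down it reaches from about 250 to 775 mm from the base axis. Payload 8.9 kg.
Tool frame: the origin (TCP) lies midway between the tips of the shut fingers; the grasp point (between the pads) lies 19 mm behind it (grasp_offset is the distance from the TCP to the grasp point, in mm); z points along the fingers, y is the line along which they close (so a half turn about z gives the same grasp; the last joint's range is limited). The gripper opens to 85 mm and grips with 20 to 120 N. Pads are 22 mm wide; open, the fingers measure 114 mm over their backs; the gripper's body (76 mm by 85 mm) begins 54 mm behind the grasp point. The pads swing forward as they close: fully open they stand 13 mm farther back than shut.
Start: joints at [0.971, 0.291, -0.153, 1.127, 0, 1.431], TCP at [233.443, 470.242, 231.305] pointing down, gripper open.
Joint ranges: [-2.52, 2.52], [-0.91, 1.74], [-1.3, 1.37], [-1.96, 2.02], [-1.52, 1.47], [-3.14, 3.14]. Speed limits (rad/s): [2.22, 2.22, 2.79, 3.14, 3.14, 3.14].

### API

Orientations are given as a unit quaternion [w, x, y, z].
In Python, from rig import observe, camera, hand_in, grasp_offset gives the robot as it stands. The module is installed in compiled form; this text tells all that it offers.
- The arm moves only by the shell command python3 -m inch 'ROWS' [OPENING]. ROWS is a JSON object of lists of equal length, an entry for each row: "translation": the shift along the tool's x, y, z each as a share of 0.03 m, from -1 to 1, a list of three; "spin": the turn about the tool's z as a share of 180 degrees, from -1 to 1. In form: {"translation": [[dx, dy, dz], ...], "spin": [spin, ...]}. A call has 1 to 20 rows; each row shifts and turns the commanded pose from where the row before left it, along the tool's axes as they then stand; what a row does not reach is not made up. A row lasts 1/12 s, in which the tool goes at most 41.7 mm and 7.16 degrees, less where a joint would pass 70% of its speed; a pose out of reach is approached as far as the arm can. A call with a number of a shift or a turn outside -1 to 1 is refused whole. A call with a gripper value outside its range is refused whole. OPENING is the closure, from 0 (fully open) to 1 (shut), set as the call begins (- or left out, the last holds). The fingers move at their own pace and stop on an object; the grip force is fixed at half the most. Time passes only in rows, so rows that do not move let the fingers close. It gives the time, the measured TCP pose, the force, the opening and the grip force at its end, in the units of the state.
- observe(): the state, without advancing time (a new reading comes with each control period).
- camera(name): name is "side" or "top" or "wrist"; returns a dict with "frame" (480x640x3 uint8, blue, green, red), "fx", "fy", "cx", "cy" (pixels), "k1" (the pictures are not rectified: a ray, as slopes to the right and down, at radius r is drawn at 1 + k1 r^2 times it, then the intrinsics apply), "cam_to_world" (4x4, takes a point from camera to world coordinates); the wrist camera has in their place "T_tool_cam" (4x4, takes a point from camera to tool coordinates, whose origin is the TCP and whose axes are the flange's). Camera axes: x right, y down, z forward; pixel columns grow to the right and rows downward; lengths in mm; the calibration is good to about 2 mm. A picture is of the moment at which its call begins: read the wrist's pose just before it. There is no depth.
- hand_in(): hands the job in; it is judged then, once.
The state is a dict: "t": time; "q": joint angles; "joint_vel": joint speeds; "joint_torque": joint torques, N m; "tcp_pos": TCP position; "eef_rot": TCP orientation; "ft_force": force on the tool from outside, world axes, zero at the start; "wrist_torque": the same for the moment, N m; "opening": finger opening in mm; "finger_force": force on a finger pad.
Only numpy, scipy, OpenCV 4.12 (cv2) and the standard library are available. Lean on these libraries where they do the work, as an engineer would, in place of code of your own. Each camera call takes 0.05 s, during which the arm holds its last target. There are 200 camera calls.

### The job

First take the checkered target tile out of its leaning rest, stand it upright on a thin edge in the channel of the V-block fixture and let go of it. Then lay the lens barrel in the middle of the V, glass end towards the tile, and press it down so that it bears on both faces of the V, with about 10 newtons (nowhere near 30). Finish while still holding it pressed there, with the tile left standing untouched and the other things on the bench left where they are.

Things in the scene. Friction and masses are not known exactly. Their poses are not given: they have to be found in the camera images.
- fixture: V-block fixture, fixed; dark base plate 180 (x) x 76 (y) x 10 mm, origin at the centre of its underside. Its x axis runs along the V, from the V-block (robot side) to the tile channel (far end). Aluminium V-block at x = -55 to +5 mm, 56 mm wide, top at z = 36; 90-degree V, bottom line at y = 0, z = 22, mouth 28 mm wide, nothing on it higher.
- v_face_left: the steel face of the V on the +y side of the fixture (20 mm wide, 60 mm long); its origin is that of the fixture
- v_face_right: the steel face of the V on the -y side of the fixture (20 mm wide, 60 mm long); its origin is that of the fixture
- v_seat (a point): where the centre of the barrel lies when seated in the middle of the V: x = -25, y = 0, z = 46 mm in the fixture frame; axes as the fixture's
- slot_mid (a point): centre of the floor of the channel for the tile: x = 60, y = 0, z = 10 mm in the fixture frame. The channel runs along y between two ribs 8 mm high and 8 mm wide, 70 mm long; it is 15 mm wide and open at both ends. The standing tile's centre is 32 mm above this point.
- tile_rest: grey plastic rest, fixed, base 80 x 70 mm, origin at the bench below the middle of the tile's lower edge. Its back slab (60 mm wide) supports only the lower 34 mm of the tile, on the robot's side (-x).
- tile: target tile, white, black checks on both faces, 64 x 64 x 10 mm, about 80 g, loose. Origin at its centre, x axis through the thickness, y and z along its edges. It starts in the rest leaning 30 degrees from upright, upper edge (+z) towards the robot, lower edge about 15 mm above the bench. Either face and any edge may be used.
- lens_tray: parts tray fixed to the bench, 100 (x) x 70 (y) mm, 3 mm black rubber floor with two blue ribs 7 mm high (top above the bench), 12.2 to 15.2 mm either side of the middle, that keep the barrel from rolling; origin on the bench at its centre; x along the barrel
- barrel: lens barrel, a plain cylinder 34 mm in diameter and 80 mm long, about 140 g, aluminium; brass ring and blue glass at the front (+x), black band and black cap at the rear. Origin at its centre on its axis, x along the axis towards the glass. It starts lying in the tray, axis 20 mm above the bench, glass away from the robot.
- barrel_front (a point): centre of the barrel's glass end, 40 mm from its origin on the axis
- tape: yellow tape measure 68 x 66 x 35 mm, a bystander, leave alone
- spool: blue and white solder spool 61 mm in diameter, 30 mm high, a bystander, leave alone
- plug: small black audio plug 49 x 12 x 12 mm, a bystander, leave alone
- transf: small transformer with a green front, 63 x 50 x 50 mm, a bystander, leave alone

How it is judged:
By the outcome, as a careful person would: the job done as asked, in the order asked, and still so for the second after the job is handed in, while the arm keeps its last pose, push and grip.
It also fails if it takes over 61 s, if anything falls off the work surface, if the arm or the gripper's body presses on something with over 40 N, if the wrist force passes 120 N, or if a joint passes its speed limit or range.

## Working session

There is one attempt and no reset: what is moved stays moved. The work goes in short steps, Python scripts to look and compute and a shell command to move; the robot and the scene stay as the last step left them, time stands still between calls to the robot, and variables do not carry over. Pictures are saved under pics/ and viewed, at most 10 in all, crops included, and the job is handed in when it is done.

```bash
mkdir -p pics; cat > h.py <<'E'
import numpy as np, cv2, json, pickle
from rig import observe, camera, hand_in, grasp_offset
from scipy.spatial.transform import Rotation as R
def snap(n,tag):
    s=observe(); c=camera(n)
    if n=='wrist':
        T=np.eye(4);T[:3,:3]=R.from_quat(np.roll(s['eef_rot'],-1)).as_matrix();T[:3,3]=s['tcp_pos']
        c['cam_to_world']=T@np.array(c['T_tool_cam'])
    c['cam_to_world']=np.array(c['cam_to_world'])
    cv2.imwrite(f'pics/{tag}.png',c['frame']); pickle.dump(c,open(f'pics/{tag}.pkl','wb')); return c
def load(tag): return pickle.load(open(f'pics/{tag}.pkl','rb'))
def ray(c,u,v):
    K=np.array([[c['fx'],0,c['cx']],[0,c['fy'],c['cy']],[0,0,1.]])
    p=cv2.undistortPoints(np.array([[[u,v]]],float),K,np.array([c['k1'],0,0,0.]))[0,0]
    T=c['cam_to_world']; d=T[:3,:3]@[p[0],p[1],1]; return T[:3,3],d/np.linalg.norm(d)
def onz(c,u,v,z):
    o,d=ray(c,u,v); return o+d*(z-o[2])/d[2]
def tri(*obs):
    A=np.zeros((3,3));b=np.zeros(3);rs=[ray(*o) for o in obs]
    for o,d in rs:
        M=np.eye(3)-np.outer(d,d);A+=M;b+=M@o
    X=np.linalg.solve(A,b); return X,[np.linalg.norm((np.eye(3)-np.outer(d,d))@(X-o)) for o,d in rs]
def proj(c,X):
    T=np.linalg.inv(c['cam_to_world']);p=T[:3,:3]@np.asarray(X,float)+T[:3,3];x,y=p[:2]/p[2];k=1+c['k1']*(x*x+y*y)
    return np.array([c['fx']*x*k+c['cx'],c['fy']*y*k+c['cy']])
E
python3 - <<'E'
from h import *
np.set_printoptions(precision=3,suppress=True)
for n in ('side','top','wrist'):
    c=snap(n,n+'0'); print(n,c['fx'],c['cx'],c['cy'],c['k1']);print(c['cam_to_world'])
    if n=='wrist': print(c['T_tool_cam'])
print(observe(),grasp_offset if not callable(grasp_offset) else grasp_offset())
E
```

```text
side 501.9996400769184 320.6186295323186 234.01119280080542 -0.1302029886050634
[[   0.89    -0.216    0.402  103.774]
 [  -0.456   -0.369    0.81  -955.143]
 [  -0.027   -0.904   -0.427  547.375]
 [   0.       0.       0.       1.   ]]
top 458.2030956943717 320.0277148678899 234.16859455686534 -0.08316589564146448
[[   0.003   -0.993    0.117  421.402]
 [  -1.      -0.002    0.008  -45.096]
 [  -0.007   -0.117   -0.993 1050.352]
 [   0.       0.       0.       1.   ]]
wrist 372.1770623538577 320.03542975827884 241.29138539081248 -0.05997679706883683
[[  0.445   0.86    0.248 171.402]
 [  0.895  -0.427  -0.125 502.688]
 [ -0.001   0.278  -0.961 374.318]
 [  0.      0.      0.      1.   ]]
[[  -0.001   -0.961   -0.278   69.971]
 [   1.      -0.001   -0.       1.684]
 [   0.      -0.278    0.961 -143.5  ]
 [   0.       0.       0.       1.   ]]
{'t': 0.15, 'q': array([ 0.971,  0.291, -0.154,  1.127, -0.   ,  1.431]), 'joint_vel': array([ 0.   , -0.001,  0.002, -0.002,  0.001,  0.001]), 'joint_torque': array([  0.001, -53.737,  33.152,   0.011,  -0.   ,  -0.   ]), 'tcp_pos': array([233.274, 469.993, 230.887]), 'eef_rot': array([-0.   ,  0.228,  0.974, -0.   ]), 'ft_force': array([-0.689, -0.74 , -0.029]), 'wrist_torque': array([-0.028,  0.024,  0.011]), 'finger_force': 0.0, 'opening': 85.71779981863966} 18.700000000000003
```

View pics/top0.png

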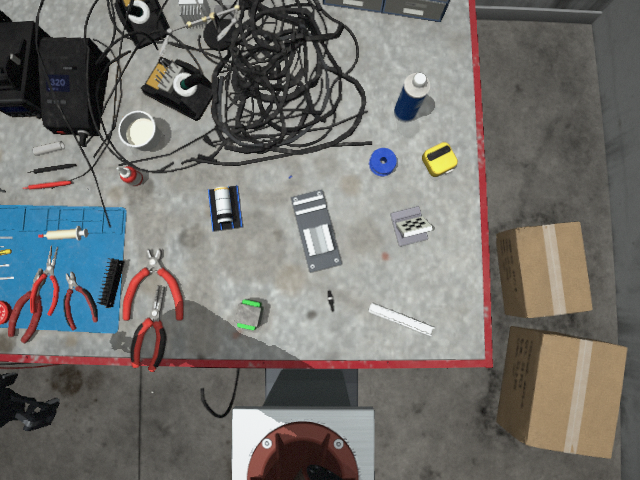

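View pics/side0.png

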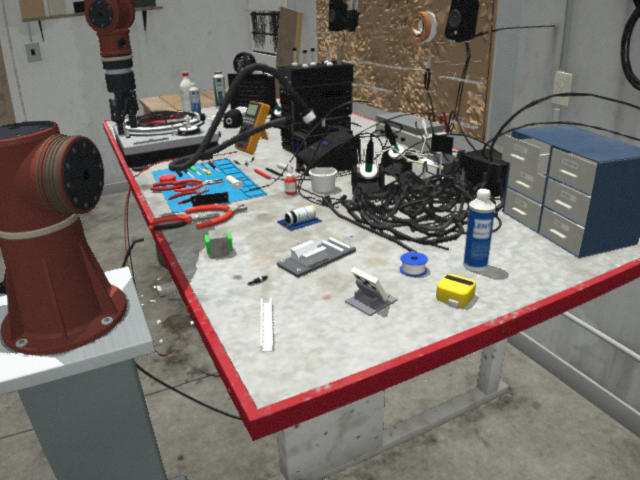

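The top view shows the rest and tile near (412,227), the fixture centred near (317,232), the barrel near (224,206), the spool at (383,161), the tape at (440,159), the plug at (331,300) and the transformer at (250,315). The side view shows the tile at (370,285), the fixture at (317,255) and the barrel at (300,215).

```bash
python3 - <<'E'
from h import *
np.set_printoptions(precision=1,suppress=True)
a=load('top0')
for n,u,v,z in [('rest',410,228,4),('tile',415,225,40),('fix',317,232,10),('fixfar',308,193,10),('fixnear',327,270,10),('barrel',224,206,37),('trayfar',224,187,3),('spool',383,161,30),('tape',440,159,35)]: print(n,onz(a,u,v,z))
im=a['frame'][165:290,195:445]; cv2.imwrite('pics/topc.png',cv2.resize(im,None,fx=3.2,fy=3.2,interpolation=cv2.INTER_CUBIC))
E
```

```text
rest [ 559.4 -244.7    4. ]
tile [ 561.4 -249.2   40. ]
fix [548.9 -30.2  10. ]
fixfar [639.7  -9.1  10. ]
fixnear [462.2 -53.2  10. ]
barrel [604.3 179.4  37. ]
trayfar [655.6 188.3   3. ]
spool [ 710.7 -181.2   30. ]
tape [ 714.8 -311.6   35. ]
```

View pics/topc.png

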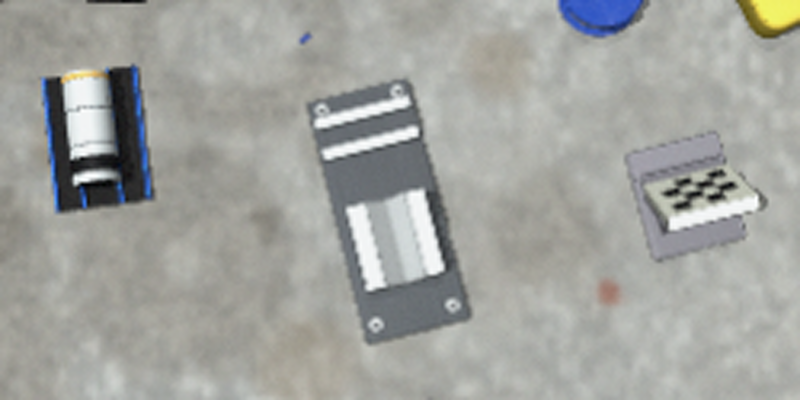

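The crop confirms a yaw of about +14° for the fixture, about +15° for the rest and about +5° for the tray. Next I move to view the fixture with the wrist camera.

```bash
python3 -m inch '{"translation":[[0,0,0],[0,0,0],[0,0,0],[0,0,0],[0,0,0],[0,0,0],[0,0,0]],"spin":[0.0386,0.0386,0.0386,0.0386,0.0386,0.0386,0.0386]}' && python3 -m inch '{"translation":[[-0.5,0.15,0],[-0.96,0.3,0],[-0.96,0.3,0],[-0.96,0.3,0],[-0.96,0.3,0],[-0.96,0.3,0],[-0.96,0.3,0],[-0.96,0.3,0],[-0.96,0.3,0],[-0.96,0.3,0],[-0.96,0.3,0],[-0.96,0.3,0],[-0.96,0.3,0],[-0.96,0.3,0],[-0.96,0.3,0],[-0.96,0.3,0],[-0.96,0.3,0],[-0.96,0.3,0],[-0.96,0.3,0],[-0.5,0.15,0]],"spin":[0,0,0,0,0,0,0,0,0,0,0,0,0,0,0,0,0,0,0,0]}' && python3 -m inch '{"translation":[[0,0,0],[0,0,0]],"spin":[0,0]}'
```

```text
t: 0.73
tcp_pos: [233.3, 470.1, 231.0]
eef_rot: [0.0, 0.611, 0.791, -0.0]
ft_force: [-0.0, 0.6, 0.4]
opening: 85.6
finger_force: 0.0
t: 2.4
tcp_pos: [541.6, -18.1, 230.9]
eef_rot: [0.0, 0.61, 0.793, -0.0]
ft_force: [-0.4, 0.9, -0.9]
opening: 85.3
finger_force: 0.0
t: 2.57
tcp_pos: [540.0, -15.6, 230.8]
eef_rot: [-0.001, 0.61, 0.793, -0.0]
ft_force: [-0.4, 0.4, -0.2]
opening: 85.5
finger_force: 0.0
```

```bash
python3 -c "
from h import *; snap('wrist','w1')"; python3 -m inch '{"translation":[[-0.5,0,0],[-1,0,0],[-1,0,0],[-0.5,0,0],[0,0,0],[0,0,0]],"spin":[0,0,0,0,0,0]}'; python3 -c "
from h import *; snap('wrist','w2')"; python3 -m inch '{"translation":[[-0.5,0,0],[-1,-0.3,0],[-1,-0.3,0],[-1,-0.3,0],[-0.5,-0.3,0],[0,0,0],[0,0,0]],"spin":[0,0,0,0,0,0,0]}';  python3 -c "
from h import *; snap('wrist','w3')"; python3 -m inch '{"translation":[[0,-0.5,0],[0,-1,0],[0,-1,0],[0,-0.5,0],[0,0,0],[0,0,0]],"spin":[0,0,0,0,0,0]}';  python3 -c "
from h import *; snap('wrist','w4')
a=[load('w%d'%i)['frame'] for i in (1,2,3,4)]
s=lambda i:cv2.resize(i,(400,300),interpolation=cv2.INTER_AREA)
cv2.imwrite('pics/mos.png',np.vstack([np.hstack([s(a[0]),s(a[1])]),np.hstack([s(a[2]),s(a[3])])]))"
```

```text
t: 3.12
tcp_pos: [563.0, -101.6, 231.1]
eef_rot: [-0.001, 0.609, 0.793, 0.0]
ft_force: [-0.4, 1.3, -0.4]
opening: 85.5
finger_force: 0.0
t: 3.75
tcp_pos: [559.4, -227.6, 231.2]
eef_rot: [-0.0, 0.609, 0.793, 0.0]
ft_force: [0.5, -0.4, -0.8]
opening: 85.2
finger_force: 0.0
t: 4.3
tcp_pos: [472.8, -249.8, 231.8]
eef_rot: [0.0, 0.609, 0.793, 0.0]
ft_force: [-0.8, 0.0, -0.6]
opening: 85.3
finger_force: 0.0
```

View pics/mos.png

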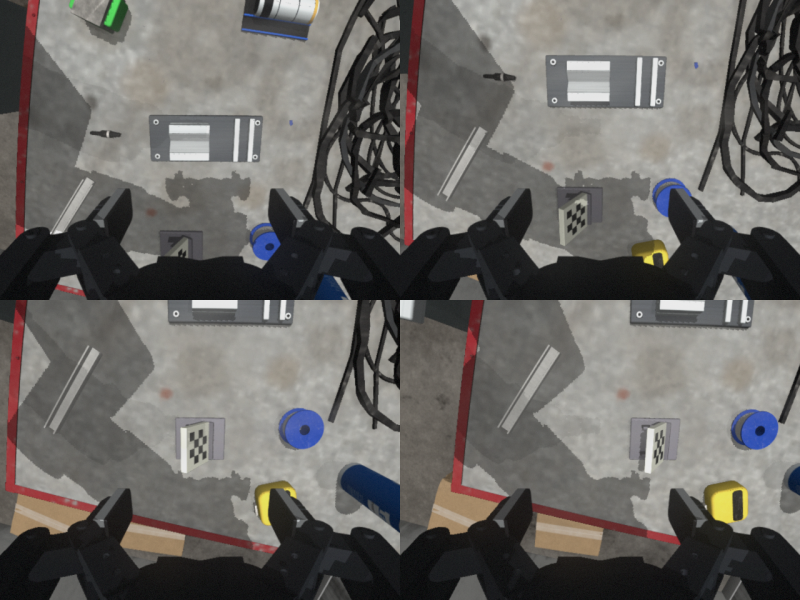

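The mosaic holds four half-scale-ish views: the fixture at (207,138) in w1 and (606,82) in w2, and the tile at (197,445) in w3 and (655,447) in w4. I zoom in to get the corners.

```bash
python3 -c "
from h import *
a=[None]+[load('w%d'%i)['frame'] for i in (1,2,3,4)]
z=lambda i,x,y,w,h,k:cv2.resize(i[y:y+h,x:x+w],None,fx=k,fy=k,interpolation=cv2.INTER_CUBIC)
cv2.imwrite('pics/fz.png',np.vstack([z(a[1],230,175,200,100,3),z(a[2],230,80,200,100,3)]))
cv2.imwrite('pics/tz.png',np.hstack([z(a[3],270,180,100,110,4),z(a[4],360,180,100,110,4)]))"
```

```text
(no output)
```

View pics/fz.png

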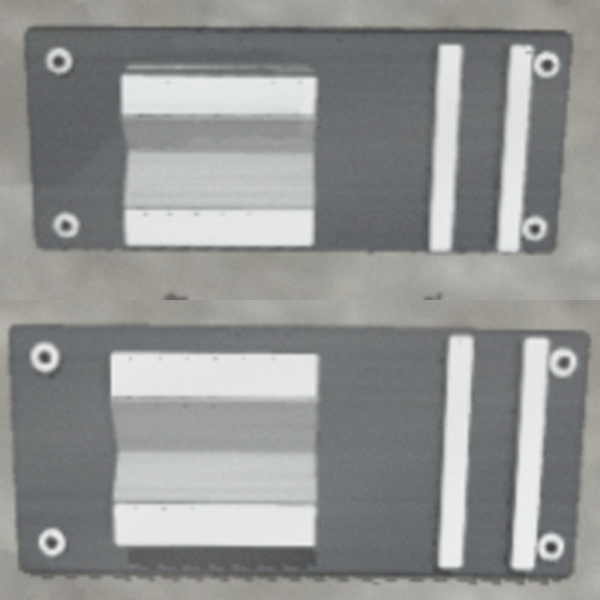

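View pics/tz.png

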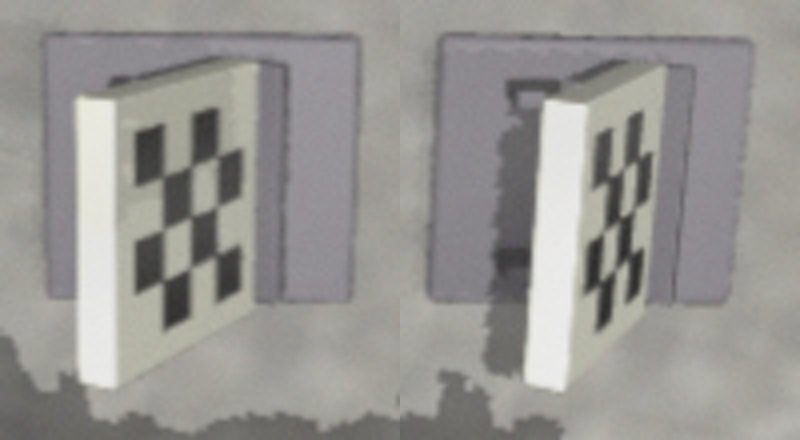

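Picks from the zooms. Fixture block corners in the w1 crop: (122,74), (316,75), (313,245), (126,245). The plate corners and ribs are read the same way. Tile upper-edge corners in the w3 crop: (77,96), (116,99), (116,387), (77,382), with the lower front corners at (257,62) and (252,308). I fit the poses by reprojection.

```bash
cat > fit.py <<'E'
from h import *
from scipy.optimize import least_squares
np.set_printoptions(precision=2,suppress=True)
def fit(obs,x0,tilt=False):  # obs: (cam,u,v,P)
    def f(p):
        Rm=R.from_euler('ZY' if not tilt else 'ZYX',p[3:]).as_matrix() if tilt else R.from_euler('Z',p[3]).as_matrix()
        return np.concatenate([proj(c,Rm@P+p[:3])-[u,v] for c,u,v,P in obs])
    return least_squares(f,x0,loss='soft_l1'),f
def px(c,x0,y0,k,pts): return [(c,x0+(a+.5)/k-.5,y0+(b+.5)/k-.5,np.array(P,float)) for a,b,P in pts]
E
python3 - <<'E'
from fit import *
w={i:load('w%d'%i) for i in (1,2,3,4)}
B=[(-55,28,36),(5,28,36),(5,-28,36),(-55,-28,36)];Pl=[(-90,38,10),(90,38,10),(90,-38,10),(-90,-38,10)]
Rb=[(44.5,35,18),(52.5,35,18),(44.5,-35,18),(52.5,-35,18),(67.5,35,18),(75.5,35,18),(67.5,-35,18),(75.5,-35,18)]
mk=lambda pts,m:[(a,b,P) for (a,b),P in zip(pts,m)]
o1=px(w[1],230,175,3,mk([(122,74),(316,75),(313,245),(126,245)],B)+mk([(27,29),(571,34),(555,252),(38,247)],Pl)+mk([(438,45),(462,45),(430,250),(452,250),(512,45),(533,45),(498,250),(520,250)],Rb))
o2=px(w[2],230,80,3,mk([(111,52),(319,54),(316,245),(115,245)],B)+mk([(10,25),(589,33),(574,277),(20,270)],Pl)+mk([(450,36),(473,37),(439,268),(463,268),(526,38),(549,38),(512,269),(536,269)],Rb))
for o in (o1+o2,o1,o2):
    r,_=fit(o,[549,-30,0,.25]);p=r.x;print('fix',p,np.degrees(p[3]),np.abs(r.fun).mean())
r,_=fit(o1+o2,[549,-30,0,.25]);p=r.x
Rz=R.from_euler('Z',p[3]).as_matrix();print('slot',p[:3]+Rz@[60,0,10],'seat',p[:3]+Rz@[-25,0,46]);np.save('fix.npy',p)
T=[(-5,32,32),(5,32,32),(5,-32,32),(-5,-32,32),(5,32,-32),(5,-32,-32)]
t3=px(w[3],270,180,4,mk([(77,96),(116,99),(116,387),(77,382),(257,62),(252,308)],T))
t4=px(w[4],360,180,4,mk([(145,98),(187,104),(166,390),(125,383),(266,66),(245,308)],T))
r,f=fit(t3+t4,[560,-249,40,.25,-.52,0],True);q=r.x;print('tile',q,np.degrees(q[3:]),np.abs(r.fun).mean())
Rm=R.from_euler('ZYX',q[3:]).as_matrix();print('lower mid',q[:3]+Rm@[0,0,-32],'upper',q[:3]+Rm@[0,0,32]); print(r.fun.reshape(-1,2))
Q=[(-40,35,0),(40,35,0),(40,-35,0),(-40,-35,0)]
r,_=fit(px(w[3],270,180,4,mk([(43,33),(358,38),(352,303),(48,300)],Q))+px(w[4],360,180,4,mk([(40,38),(352,40),(326,304),(28,300)],Q)),[560,-249,5,.25]);print('rest',r.x,np.degrees(r.x[3]),np.abs(r.fun).mean())
s=observe();print(s['tcp_pos'],s['eef_rot'])
E
```

```text
fix [553.66 -26.72  -1.92   0.25] 14.40123022639282 0.3714232765756027
fix [553.81 -27.1   -2.79   0.25] 14.45910751944107 0.2880298575599838
fix [553.66 -26.52  -2.3    0.25] 14.33970882821222 0.3915913205935637
slot [611.77 -11.8    8.08] seat [529.45 -32.94  44.08]
tile [ 558.77 -244.74   42.31    0.24   -0.51    0.  ] [ 14.04 -29.42   0.2 ] 0.4275787036706819
lower mid [ 573.99 -240.83   14.44] upper [ 543.55 -248.66   70.18]
[[-0.23 -0.29]
 [ 0.13  0.18]
 [ 0.35  0.83]
 [ 0.53 -0.11]
 [ 0.55 -0.82]
 [ 0.3   0.49]
 [-0.63 -0.09]
 [ 0.5  -0.32]
 [-0.08  0.37]
 [-0.75 -0.05]
 [-0.15 -1.03]
 [-0.7   0.78]]
rest [ 564.98 -242.81    1.96    0.25] 14.417086057897484 0.25264239273676026
[ 473.44 -249.91  231.76] [0.   0.61 0.79 0.  ]
```

```bash
python3 -m inch '{"translation":[[-0.08,0.5,0],[-0.14,0.84,0],[-0.14,0.84,0],[-0.14,0.84,0.3],[-0.04,0.34,0.9],[0,0,1],[0,0,1],[0,0,0.8],[0,0,0.4],[0,0,0],[0,0,0]],"spin":[0.003,0,0,0,0,0,0,0,0,0,0]}'
```

```text
t: 5.27
tcp_pos: [574.9, -240.2, 98.8]
eef_rot: [-0.001, 0.612, 0.791, 0.0]
ft_force: [-0.0, 0.5, 0.5]
opening: 85.2
finger_force: 0.0
```

```bash
python3 -m inch '{"translation":[[0,0,0.4],[0,0,0.4],[0,0,0.4],[0,0,0.4],[0,0,0.2],[0,0,0],[0,0,0]],"spin":[0,0,0,0,0,0,0]}'; python3 -m inch '{"translation":[[0,0,0],[0,0,0],[0,0,0],[0,0,0],[0,0,0],[0,0,0],[0,0,0],[0,0,0],[0,0,0],[0,0,0],[0,0,0],[0,0,0]],"spin":[0,0,0,0,0,0,0,0,0,0,0,0]}' 1; python3 -c "
from h import *; c=snap('wrist','w5');d=snap('side','s5')
cv2.imwrite('pics/m5.png',np.hstack([cv2.resize(c['frame'][150:480,180:480],(400,440)),cv2.resize(d['frame'][180:345,285:435],(400,440))]))"
```

```text
t: 5.85
tcp_pos: [575.1, -241.4, 46.3]
eef_rot: [0.001, 0.613, 0.79, 0.0]
ft_force: [0.9, -0.0, 0.5]
opening: 85.4
finger_force: 0.0
t: 6.85
tcp_pos: [573.4, -241.5, 45.5]
eef_rot: [-0.001, 0.613, 0.79, -0.001]
ft_force: [-4.6, -1.4, 4.5]
opening: 8.8
finger_force: 59.4
```

View pics/m5.png

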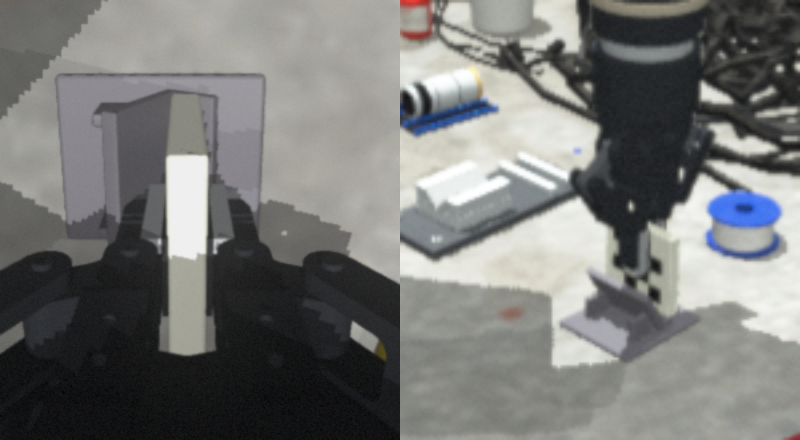

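The picture shows the tile upright between the pads, with its upper edge centred at crop column 187 (full image column ≈320). I lift it and carry it over the channel.

```bash
python3 -m inch '{"translation":[[0,0,-0.2],[0,0,-0.7],[0,0,-1],[0,0,-0.8],[0,0,-0.3],[0.4,0.17,0],[0.8,0.34,0],[0.9,0.39,0],[0.9,0.39,0],[0.9,0.39,0],[0.9,0.39,0],[0.9,0.39,0],[0.8,0.35,0],[0.4,0.17,0],[0.2,0.08,0],[0,0,0],[0,0,0],[0,0,0]],"spin":[0,0,0,0,0,0,0,0,0,0,0,0,0,0,0,0,0,0]}'; python3 -m inch '{"translation":[[0,0,0.3],[0,0,0.6],[0,0,0.3],[0,0,0],[0,0,0],[0,0,0]],"spin":[0,0,0,0,0,0]}'; python3 -c "
from h import *; c=snap('wrist','w6');d=snap('side','s6')
cv2.imwrite('pics/m6.png',np.hstack([cv2.resize(c['frame'][100:400,200:440],(400,500)),cv2.resize(d['frame'][180:305,285:385],(400,500),interpolation=cv2.INTER_CUBIC)]))"
```

```text
t: 8.45
tcp_pos: [610.0, -13.3, 135.0]
eef_rot: [-0.0, 0.613, 0.79, -0.0]
ft_force: [0.1, -0.4, -0.7]
opening: 9.5
finger_force: 59.0
t: 8.95
tcp_pos: [610.5, -12.5, 99.7]
eef_rot: [0.0, 0.613, 0.79, 0.0]
ft_force: [0.6, 0.3, -1.5]
opening: 9.4
finger_force: 58.9
```

View pics/m6.png

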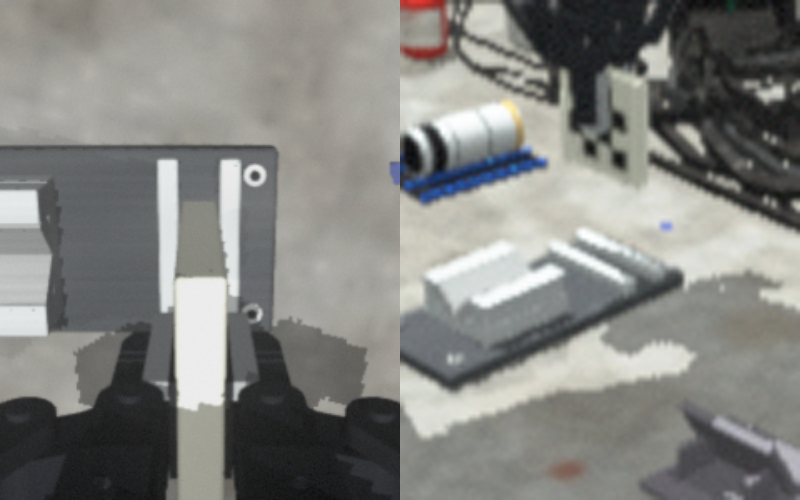

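The wrist view shows the tile centred on column 200 of the crop at both its lower and upper edges. The channel's centre is at about 199.5, so the two are aligned within 0.5 mm. I lower it.

```bash
python3 -m inch '{"translation":[[0.05,0,0.3],[0,0,0.6],[0,0,0.4],[0,0,0.2],[0,0,0.1],[0,0,0],[0,0,0]],"spin":[0,0,0,0,0,0,0]}'; for i in 1; do python3 -m inch '{"translation":[[0,0,0.05],[0,0,0.05],[0,0,0.05],[0,0,0],[0,0,0]],"spin":[0,0,0,0,0]}'; done
```

```text
t: 9.63
tcp_pos: [610.2, -10.7, 51.7]
eef_rot: [0.0, 0.613, 0.79, 0.0]
ft_force: [0.3, -0.5, -1.3]
opening: 9.3
finger_force: 58.9
t: 10.05
tcp_pos: [609.8, -10.6, 46.8]
eef_rot: [-0.0, 0.613, 0.79, -0.0]
ft_force: [0.4, 0.4, -1.0]
opening: 9.7
finger_force: 58.9
```

```bash
python3 -m inch '{"translation":[[0,0,0.05],[0,0,0.05],[0,0,0],[0,0,0]],"spin":[0,0,0,0]}'; python3 -m inch '{"translation":[[0,0,0.05],[0,0,0],[0,0,0]],"spin":[0,0,0]}'; python3 -m inch '{"translation":[[0,0,0.05],[0,0,0],[0,0,0]],"spin":[0,0,0]}'
```

```text
t: 10.38
tcp_pos: [609.7, -10.6, 43.7]
eef_rot: [-0.0, 0.613, 0.79, -0.0]
ft_force: [0.3, -0.0, -1.7]
opening: 9.3
finger_force: 58.9
t: 10.63
tcp_pos: [609.8, -10.7, 42.2]
eef_rot: [-0.0, 0.613, 0.79, -0.0]
ft_force: [0.2, 0.4, -1.3]
opening: 9.3
finger_force: 58.9
t: 10.88
tcp_pos: [609.8, -10.6, 40.7]
eef_rot: [-0.0, 0.613, 0.79, -0.0]
ft_force: [-0.8, 0.0, -0.4]
opening: 9.7
finger_force: 58.9
```

```bash
for i in 1; do python3 -m inch '{"translation":[[0,0,0.04],[0,0,0],[0,0,0]],"spin":[0,0,0]}'; python3 -m inch '{"translation":[[0,0,0.04],[0,0,0],[0,0,0]],"spin":[0,0,0]}'; done
```

```text
t: 11.13
tcp_pos: [609.8, -10.7, 39.5]
eef_rot: [-0.0, 0.613, 0.79, -0.0]
ft_force: [-0.2, -0.4, -1.0]
opening: 9.4
finger_force: 58.9
t: 11.38
tcp_pos: [609.8, -10.6, 38.3]
eef_rot: [-0.0, 0.613, 0.79, -0.0]
ft_force: [0.2, 0.9, 0.1]
opening: 9.2
finger_force: 58.9
```

```bash
python3 -m inch '{"translation":[[0,0,0.04],[0,0,0],[0,0,0]],"spin":[0,0,0]}'; python3 -m inch '{"translation":[[0,0,0.04],[0,0,0],[0,0,0]],"spin":[0,0,0]}'; python3 -c "
from h import *; c=snap('wrist','w7');d=snap('side','s7')
cv2.imwrite('pics/m7.png',np.hstack([cv2.resize(c['frame'][100:400,200:440],(400,500)),cv2.resize(d['frame'][200:300,290:370],(400,500),interpolation=cv2.INTER_CUBIC)]))"
```

```text
t: 11.63
tcp_pos: [610.0, -10.7, 37.6]
eef_rot: [0.0, 0.613, 0.79, 0.0]
ft_force: [-1.8, 0.1, 3.5]
opening: 9.1
finger_force: 59.5
t: 11.88
tcp_pos: [610.1, -10.7, 37.5]
eef_rot: [0.0, 0.613, 0.79, 0.0]
ft_force: [-5.4, 0.4, 16.3]
opening: 9.2
finger_force: 61.5
```

View pics/m7.png

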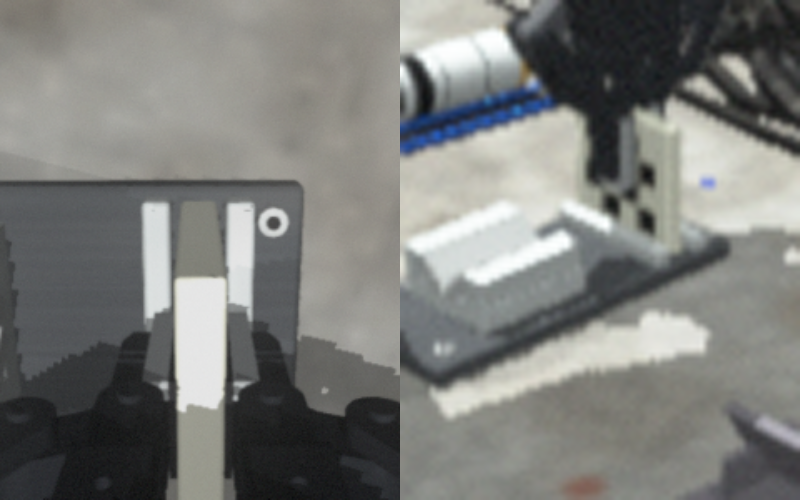

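The pictures show the tile in the channel between the ribs, standing on the floor with contact felt. I unload it, open partly and retreat upward.

```bash
python3 -m inch '{"translation":[[0,0,-0.05],[0,0,0],[0,0,0]],"spin":[0,0,0]}'; python3 -m inch '{"translation":[[0,0,0],[0,0,0],[0,0,0],[0,0,0],[0,0,0],[0,0,0],[0,0,0],[0,0,0]],"spin":[0,0,0,0,0,0,0,0]}' 0.65; python3 -m inch '{"translation":[[0,0,-0.1],[0,0,-0.3],[0,0,-0.5],[0,0,-0.8],[0,0,-1],[0,0,-1],[0,0,-1],[0,0,-0.8],[0,0,-0.4],[0,0,0]],"spin":[0,0,0,0,0,0,0,0,0,0]}'; python3 -m inch '{"translation":[[0.2,-0.2,0],[0,0,0],[0,0,0]],"spin":[0,0,0]}' 0; python3 -c "
from h import *; c=snap('wrist','w8');d=snap('side','s8')
print(c['cam_to_world'][:3,3])"
```

```text
t: 12.23
tcp_pos: [610.0, -10.7, 37.5]
eef_rot: [0.0, 0.613, 0.79, 0.0]
ft_force: [-0.3, -0.0, 3.0]
opening: 9.0
finger_force: 59.7
t: 12.9
tcp_pos: [609.8, -10.7, 37.5]
eef_rot: [-0.0, 0.613, 0.79, -0.0]
ft_force: [0.0, -0.5, -0.3]
opening: 29.9
finger_force: 0.0
t: 13.73
tcp_pos: [611.6, -10.9, 218.8]
eef_rot: [0.003, 0.613, 0.79, 0.002]
ft_force: [-0.6, 0.5, 0.2]
opening: 30.0
finger_force: 0.0
t: 13.98
tcp_pos: [601.3, -5.9, 213.4]
eef_rot: [-0.001, 0.613, 0.79, -0.001]
ft_force: [-0.4, 0.3, -0.4]
opening: 65.3
finger_force: 0.0
[585.0386216   63.39208533 356.98908373]
```

```bash
python3 -m inch '{"translation":[[0,0,0],[0,0,0],[0,0,0],[0,0,0],[0,0,0],[0,0,0],[0,0,0],[0,0,0],[0,0,0],[0,0,0],[0,0,0],[0,0,0],[0,0,0],[0,0,0]],"spin":[-0.0375,-0.0375,-0.0375,-0.0375,-0.0375,-0.0375,-0.0375,-0.0375,-0.0375,-0.0375,-0.0375,-0.0375,0,0]}';python3 -c "
from h import *; snap('wrist','wA')"; python3 -m inch '{"translation":[[0,0.5,0],[0,1,0],[0,0.5,0],[0,0,0],[0,0,0]],"spin":[0,0,0,0,0]}';python3 -c "
from h import *; snap('wrist','wB')"; python3 -m inch '{"translation":[[-0.1,0.5,0],[-0.2,1,0],[-0.2,1,0],[-0.1,0.5,0],[0,0,0],[0,0,0]],"spin":[0,0,0,0,0,0]}';python3 -c "
from h import *; snap('wrist','wC')
a=[load('w%s'%i)['frame'] for i in '8ABC']
s=lambda i:cv2.resize(i,(400,300),interpolation=cv2.INTER_AREA)
cv2.imwrite('pics/mos2.png',np.vstack([np.hstack([s(a[0]),s(a[1])]),np.hstack([s(a[2]),s(a[3])])]))"
```

```text
t: 15.25
tcp_pos: [602.4, -6.4, 214.0]
eef_rot: [-0.0, -0.045, 0.999, 0.0]
ft_force: [0.9, 1.3, 0.7]
opening: 85.3
finger_force: 0.0
t: 15.72
tcp_pos: [596.7, 54.5, 214.5]
eef_rot: [0.0, -0.048, 0.999, -0.0]
ft_force: [-0.2, -0.8, 0.6]
opening: 85.7
finger_force: 0.0
t: 16.27
tcp_pos: [606.4, 144.4, 214.3]
eef_rot: [-0.0, -0.048, 0.999, -0.0]
ft_force: [0.1, 0.5, 0.3]
opening: 85.1
finger_force: 0.0
```

View pics/mos2.png

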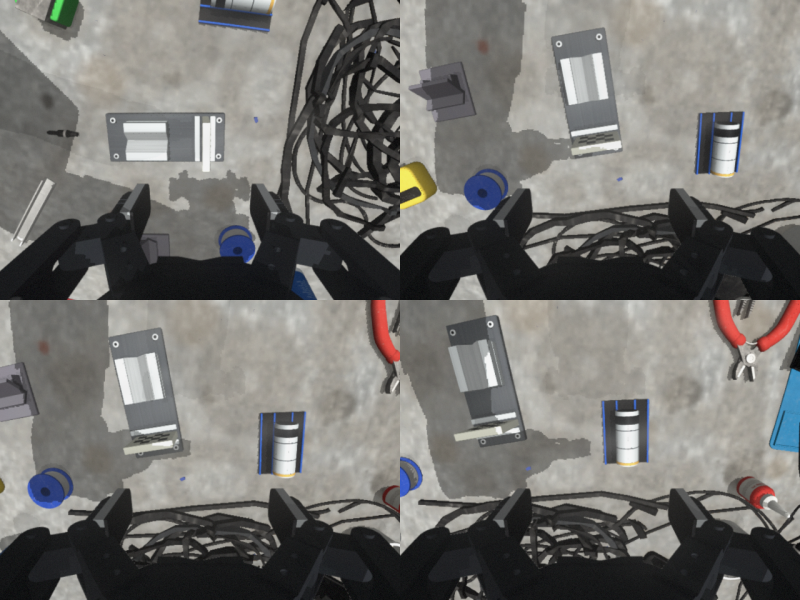

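The mosaic shows the tile still standing in the channel, seen edge-on at (207,142) in w8 and in the channel at (597,143) in wA. The barrel is at full (363,214) in wC. I now refine the fixture, camera bias and barrel numerically.

```bash
cat > bias.py <<'E'
from fit import *
w={i:load('w%s'%i) for i in '1248ABC'}
p0=np.load('fix.npy');Rz=R.from_euler('Z',p0[3]).as_matrix()
P=[np.array(q,float) for q in [(-55,28,36),(5,28,36),(5,-28,36),(-55,-28,36),(-90,38,10),(90,38,10),(90,-38,10),(-90,-38,10),(-55,14,36),(5,14,36),(-55,-14,36),(5,-14,36)]]
def sub(c,guess):
    g=cv2.cvtColor(c['frame'],cv2.COLOR_BGR2GRAY)
    return cv2.cornerSubPix(g,np.array([[guess]],np.float32),(4,4),(-1,-1),(3,50,.01))[0,0]
obs=[]
tru=p0[:3]+Rz@[-1.8,0,0]; tru[2]=0
for k in '12AB':
    for q in P:
        if k in 'AB' and q[0]==90: continue
        # bias guess in tool frame: y +1.8, z +? -> use a shifted camera
        c=dict(w[k]);T=c['cam_to_world'].copy();TT=T@np.linalg.inv(np.array(c['T_tool_cam']));T[:3,3]+=TT[:3,:3]@[0,-1.8,-2];c['cam_to_world']=T
        u=proj(c,Rz@q+tru);s=sub(c,u)
        if np.hypot(*(s-u))<4: obs.append((k,s,q,TT[:3,:3]))
def f(p):
    Rm=R.from_euler('Z',p[3]).as_matrix();o=[]
    for k,s,q,Rt in obs:
        c=dict(w[k]);T=c['cam_to_world'].copy();T[:3,3]+=Rt@[p[4],p[5],p[6]];c['cam_to_world']=T
        o.append(proj(c,Rm@q+[p[0],p[1],0])-s)
    return np.concatenate(o)
r=least_squares(f,[tru[0],tru[1],0,p0[3],0,-1.8,-2],loss='soft_l1',f_scale=.5);p=r.x
if __name__=='__main__':
    print(len(obs),np.median(np.abs(r.fun)),'fix',p[:2],np.degrees(p[3]),'bias',p[4:])
    for k in '12AB': print(k,np.array([e for (kk,*_),e in zip(obs,r.fun.reshape(-1,2)) if kk==k]).round(1).tolist())
    Rm=R.from_euler('Z',p[3]).as_matrix();print('slot',Rm@[60,0,10]+[p[0],p[1],0],'seat',Rm@[-25,0,46]+[p[0],p[1],0]);np.save('bias.npy',p)
    g=w['C']['frame'];
    for v in range(150,280,6):
        row=cv2.cvtColor(g,cv2.COLOR_BGR2GRAY)[v,325:405].astype(int);print(v,' '.join(str(x) for x in row[::3]))
E
python3 bias.py
```

```text
44 0.457631754304046 fix [552.83 -26.86] 14.486891220328824 bias [ 0.06 -0.31 -2.56]
1 [[-0.1, -1.1], [-0.2, -1.5], [0.3, 0.0], [-0.1, -0.3], [-0.9, 0.3], [0.7, 0.1], [-0.6, -0.3], [-0.5, -0.3], [0.4, 1.0], [0.1, 1.0], [0.2, -2.4], [-0.1, -2.8]]
2 [[-0.2, -0.4], [0.2, -0.4], [0.3, 1.0], [-0.2, 1.0], [-0.3, 0.1], [0.1, -0.0], [-0.7, 0.9], [0.6, 1.3], [0.3, 2.4], [-0.0, 2.4], [0.2, -1.9], [-0.2, -2.0]]
A [[0.9, -0.5], [0.7, 0.1], [-0.3, 0.0], [-0.2, -0.5], [1.0, -0.3], [-0.5, 0.3], [-2.0, 0.3], [-1.7, -0.0], [-1.5, 1.4], [2.3, -0.4]]
B [[1.8, -0.3], [1.5, -0.1], [0.6, 0.1], [0.6, -0.3], [0.9, -0.5], [0.1, -0.1], [-1.3, 0.6], [-0.9, 0.0], [-1.3, 1.4], [-1.2, 1.2]]
slot [610.92 -11.85  10.  ] seat [528.63 -33.12  46.  ]
150 149 148 150 152 152 148 150 148 154 152 160 154 148 154 155 155 161 167 163 161 158 166 166 172 174 173 171
156 160 164 165 164 157 156 158 157 155 156 155 156 148 151 165 168 170 172 174 174 174 171 167 174 175 175 178
162 116 77 73 72 70 71 64 119 69 63 65 63 63 62 61 65 62 114 64 61 60 59 59 54 119 177 186
168 115 68 69 69 66 64 65 110 61 61 62 59 60 56 60 61 54 11
[... 1161 characters left out ...]
3 243 233 243 243 239 229 214 109 76 73 71 76 134 180 177
246 160 119 80 77 72 67 70 102 164 198 220 235 245 246 246 244 241 229 215 103 69 71 67 71 144 172 171
252 139 115 68 70 67 63 64 97 163 197 218 235 244 245 247 244 241 229 212 103 66 64 66 76 130 167 165
258 120 111 69 68 65 62 64 86 150 195 220 234 244 246 246 243 240 221 172 102 74 74 76 81 129 163 155
264 160 161 167 170 175 174 172 174 171 185 202 210 218 221 219 226 229 219 182 175 170 166 167 167 164 164 165
270 157 162 165 168 172 174 174 175 171 172 172 167 171 170 170 169 164 161 158 167 164 161 160 163 166 160 159
276 164 159 166 167 175 180 177 172 169 169 170 168 164 160 163 163 159 160 165 171 169 166 165 164 163 162 161
```

```bash
sed -i 's/,(-55,14,36),(5,14,36),(-55,-14,36),(5,-14,36)\]/]/; /for v in range/,$d; /g=w\[/d' bias.py; python3 bias.py
python3 - <<'E'
from fit import *
p=np.load('bias.npy')
def cam(k):
    c=load('w'+k);T=c['cam_to_world'];TT=T@np.linalg.inv(np.array(c['T_tool_cam']));T[:3,3]+=TT[:3,:3]@p[4:];return c
res={}
for k,(u0,u1,v0,v1) in {'C':(325,405,150,285),'B':(412,492,170,300),'A':(470,555,170,300)}.items():
    c=cam(k);f=c['frame'];hsv=cv2.cvtColor(f,cv2.COLOR_BGR2HSV)[v0:v1,u0:u1]
    blue=cv2.inRange(hsv,(100,120,40),(130,255,255)); br=cv2.inRange(hsv,(12,70,120),(35,255,255)); white=cv2.inRange(hsv,(0,0,200),(180,60,255))
    n,l,s,ce=cv2.connectedComponentsWithStats(white);i=1+np.argmax(s[1:,4])
    pts=np.argwhere(cv2.bitwise_or(white,br)>0)
    yb,xb=np.nonzero(br);ys,xs=np.nonzero(blue);yw,xw=np.nonzero(white)
    print(k,'brass n',len(xb),'center',xb.mean()+u0,yb.mean()+v0,'rows',yb.min()+v0,yb.max()+v0,'white rows',yw.min()+v0,yw.max()+v0)
    # white edges by row -> centre line
    L=[]
    for y in range(v1-v0):
        x=np.nonzero(cv2.cvtColor(f,cv2.COLOR_BGR2GRAY)[v0+y,u0:u1]>150)[0]
        x=np.nonzero(white[y])[0]
        if len(x)>12: L.append((y+v0,x.min()+u0,x.max()+u0))
    L=np.array(L);
    a=np.polyfit(L[:,0],(L[:,1]+L[:,2])/2,1);print('mid line',a,'width',np.median(L[:,2]-L[:,1]),'rows',L[0,0],L[-1,0])
    b=cv2.minAreaRect(np.argwhere(blue>0)[:,::-1].astype(np.float32));B=cv2.boxPoints(b)+[u0,v0];print('tray box',B.tolist());res[k]=B
    print('tray on z=5:',[onz(c,u,v,5).round(1).tolist() for u,v in B])
    for v in (L[0,0],L[-1,0]):print('axis z=28 at row',v,onz(c,np.polyval(a,v),v,28))
E
```

```text
28 0.29498816923204174 fix [553.32 -27.12] 14.47381157112777 bias [-0.27  0.03 -3.03]
1 [[0.0, -1.1], [-0.1, -1.5], [0.4, -0.1], [0.0, -0.4], [-0.7, 0.3], [0.7, 0.1], [-0.6, -0.4], [-0.3, -0.4]]
2 [[-0.0, -0.3], [0.3, -0.3], [0.4, 1.0], [-0.1, 1.0], [-0.1, 0.2], [0.1, 0.1], [-0.8, 0.9], [0.7, 1.3]]
A [[0.1, -0.3], [-0.0, 0.2], [-0.9, 0.1], [-0.9, -0.3], [0.3, -0.0], [-1.1, 0.5]]
B [[1.2, -0.1], [0.8, 0.1], [0.1, 0.1], [0.0, -0.1], [0.3, -0.2], [-0.3, 0.2]]
slot [611.41 -12.13  10.  ] seat [529.11 -33.37  46.  ]
C brass n 141 center 364.58156028368796 261.5602836879433 rows 257 264 white rows 178 266
mid line [ -0.02 370.19] width 26.0 rows 179 266
tray box [[325.0, 159.0], [397.0, 159.0], [397.0, 262.0], [325.0, 262.0]]
tray on z=5: [[559.6, 145.6, 5.0], [553.0, 212.9, 5.0], [654.4, 228.3, 5.0], [661.2, 155.6, 5.0]]
axis z=28 at row 179 [572.02 183.92  28.  ]
axis z=28 at row 266 [653.66 192.91  28.  ]
B brass n 125 center 455.912 279.728 rows 276 282 white rows 199 284
mid line [ -0.08 480.58] width 24.0 rows 201 284
tray box [[413.63326263427734, 277.9520263671875], [417.1924362182617, 176.51552486419678], [488.42052459716797, 179.01476287841797], [484.8613510131836, 280.4512634277344]]
tray on z=5: [[660.4, 158.3, 5.0], [557.7, 144.7, 5.0], [553.0, 214.1, 5.0], [656.4, 233.3, 5.0]]
axis z=28 at row 201 [573.29 185.54  28.  ]
axis z=28 at row 284 [654.15 195.57  28.  ]
A brass n 129 center 517.7596899224807 279.0077519379845 rows 275 282 white rows 200 283
mid line [ -0.12 555.86] width 22.0 rows 201 283
tray box [[472.33068466186523, 277.86644744873047], [480.6772651672363, 173.5341832637787], [550.3115997314453, 179.1049346923828], [541.9650268554688, 283.4372024536133]]
tray on z=5: [[660.8, 158.1, 5.0], [554.7, 144.7, 5.0], [552.9, 215.0, 5.0], [660.7, 234.5, 5.0]]
axis z=28 at row 201 [573.27 186.74  28.  ]
axis z=28 at row 283 [653.8 196.6  28. ]
```

```bash
python3 -m inch '{"translation":[[-0.1,0.4,0],[-0.12,0.6,0.1],[-0.1,0.41,0.5],[0,0,0.9],[0,0,0.9],[0,0,0.9],[0,0,0.9],[0,0,0.8],[0,0,0.4],[0,0,0.2],[0,0,0],[0,0,0]],"spin":[-0.007,0,0,0,0,0,0,0,0,0,0,0]}'
```

```text
t: 17.32
tcp_pos: [612.0, 187.7, 47.6]
eef_rot: [0.001, -0.058, 0.998, 0.0]
ft_force: [0.3, -0.5, 0.4]
opening: 85.5
finger_force: 0.0
```

```bash
python3 -m inch '{"translation":[[0.04,0,0.3],[0,0,0.4],[0,0,0.3],[0,0,0.15],[0,0,0.1],[0,0,0],[0,0,0]],"spin":[0,0,0,0,0,0,0]}'; python3 -m inch '{"translation":[[0,0,0],[0,0,0],[0,0,0],[0,0,0],[0,0,0],[0,0,0],[0,0,0],[0,0,0],[0,0,0],[0,0,0]],"spin":[0,0,0,0,0,0,0,0,0,0]}' 1
```

```text
t: 17.9
tcp_pos: [609.9, 187.7, 8.9]
eef_rot: [-0.0, -0.058, 0.998, -0.0]
ft_force: [-0.2, 0.3, 0.2]
opening: 85.2
finger_force: 0.0
t: 18.73
tcp_pos: [610.6, 186.7, 9.8]
eef_rot: [0.001, -0.058, 0.998, -0.001]
ft_force: [0.2, -3.9, 4.3]
opening: 32.3
finger_force: 59.1
```

```bash
python3 -m inch '{"translation":[[0,0,-0.2],[0,0,-0.6],[0,0,-1],[0,0,-1],[0,0,-0.6],[0,0,-0.3],[0,0,0],[0,0,0]],"spin":[0,0,0,0,0,-0.0217,-0.0217,0]}'; python3 -m inch '{"translation":[[0.22,-0.32,0],[0.45,-0.65,0],[0.45,-0.65,0],[0.45,-0.65,0],[0.45,-0.65,0],[0.45,-0.65,0],[0.45,-0.65,0],[0.45,-0.65,0],[0.45,-0.65,0],[0.4,-0.6,0],[0.25,-0.31,0],[0,0,0],[0,0,0],[0,0,0]],"spin":[0,0,0,0,0,0,0,0,0,0,0,0,0,0]}'; python3 - <<'E'
from fit import *
c=snap('wrist','wD');d=snap('side','sD');t=snap('top','tD')
s=observe();print(s['tcp_pos'],s['eef_rot'],s['opening'])
g=cv2.cvtColor(c['frame'],cv2.COLOR_BGR2GRAY)
print('col profile near center rows');
for u in (300,312,320,328,340): print(u,g[150:400:6,u].tolist())
for v in (270,285,300,315): print(v,g[v,230:420:6].tolist())
E
```

```text
t: 19.4
tcp_pos: [610.3, 188.0, 121.2]
eef_rot: [0.001, -0.128, 0.992, 0.0]
ft_force: [0.1, -0.2, -1.4]
opening: 32.1
finger_force: 59.5
t: 20.57
tcp_pos: [528.5, -32.1, 119.9]
eef_rot: [0.0, -0.126, 0.992, 0.0]
ft_force: [-0.5, 1.3, -1.5]
opening: 31.8
finger_force: 59.6
[528.62 -31.83 119.9 ] [-0.   -0.13  0.99  0.  ] 32.05351327166007
col profile near center rows
300 [108, 110, 107, 107, 108, 107, 103, 107, 96, 195, 42, 48, 55, 208, 207, 206, 62, 57, 56, 51, 49, 46, 215, 217, 143, 107, 141, 141, 143, 140, 141, 141, 139, 140, 141, 139, 74, 155, 157, 156, 155, 157]
312 [114, 109, 110, 106, 110, 106, 108, 107, 187, 197, 40, 54, 57, 228, 226, 229, 68, 62, 57, 51, 54, 49, 234, 236, 235, 224, 150, 155, 152, 151, 152, 152, 153, 152, 153, 151, 121, 174, 174, 171, 173, 243]
320 [113, 111, 110, 109, 107, 107, 107, 107, 157, 163, 48, 58, 65, 235, 233, 235, 80, 62, 62, 59, 55, 56, 238, 235, 236, 233, 145, 149, 148, 150, 147, 149, 147, 147, 147, 145, 142, 166, 167, 167, 242, 242]
328 [114, 114, 109, 111, 107, 109, 106, 109, 124, 164, 55, 62, 61, 230, 232, 232, 69, 64, 58, 58, 56, 58, 238, 238,
[... 210 characters left out ...]
 105, 142, 141, 138, 139, 138, 138, 137, 137, 136, 138, 73, 156, 153, 213, 240, 240]
270 [116, 113, 115, 112, 108, 111, 79, 75, 45, 46, 45, 46, 49, 52, 53, 55, 57, 60, 54, 56, 52, 53, 153, 112, 176, 185, 190, 186, 185, 180, 173, 159]
285 [123, 120, 122, 123, 119, 116, 97, 72, 106, 127, 131, 196, 222, 230, 235, 236, 238, 236, 233, 230, 221, 211, 166, 113, 192, 186, 190, 186, 187, 186, 179, 155]
300 [190, 186, 184, 178, 94, 94, 86, 75, 106, 125, 81, 72, 117, 167, 226, 233, 222, 174, 115, 93, 167, 205, 91, 79, 83, 91, 94, 177, 179, 177, 182, 173]
315 [186, 180, 40, 38, 66, 84, 80, 43, 83, 125, 133, 138, 143, 149, 153, 147, 150, 146, 141, 135, 126, 123, 76, 46, 84, 86, 69, 41, 45, 179, 178, 176]
```

```bash
python3 -m inch '{"translation":[[0,-0.05,0.3],[0,0,0.7],[0,0,0.7],[0,0,0.5],[0,0,0.25],[0,0,0.1],[0,0,0],[0,0,0],[0,0,0]],"spin":[0,0,0,0,0,0,0,0,0]}'; python3 -m inch '{"translation":[[0,0,0.05],[0,0,0.05],[0,0,0],[0,0,0]],"spin":[0,0,0,0]}'
```

```text
t: 21.47
tcp_pos: [529.6, -34.3, 44.4]
eef_rot: [0.001, -0.126, 0.992, -0.0]
ft_force: [-0.7, 1.2, -1.8]
opening: 31.8
finger_force: 59.6
t: 21.8
tcp_pos: [528.8, -34.2, 40.6]
eef_rot: [0.0, -0.126, 0.992, -0.0]
ft_force: [-0.3, 0.2, -1.2]
opening: 32.1
finger_force: 59.6
```

```bash
python3 -m inch '{"translation":[[0,0.03,0.05],[0,0,0],[0,0,0]],"spin":[0,0,0]}';python3 -m inch '{"translation":[[0,0,0.04],[0,0,0],[0,0,0]],"spin":[0,0,0]}'; python3 -m inch '{"translation":[[0,0,0.03],[0,0,0],[0,0,0]],"spin":[0,0,0]}'
```

```text
t: 22.05
tcp_pos: [528.4, -33.2, 38.9]
eef_rot: [-0.0, -0.126, 0.992, 0.0]
ft_force: [-0.2, 0.2, -1.5]
opening: 32.1
finger_force: 59.6
t: 22.3
tcp_pos: [528.5, -33.3, 37.7]
eef_rot: [-0.0, -0.126, 0.992, 0.0]
ft_force: [-0.3, 0.1, -1.1]
opening: 32.0
finger_force: 59.6
t: 22.55
tcp_pos: [528.6, -33.3, 36.9]
eef_rot: [-0.0, -0.126, 0.992, 0.0]
ft_force: [-0.5, 0.4, -1.2]
opening: 31.9
finger_force: 59.6
```

```bash
python3 -m inch '{"translation":[[0,0,0.03],[0,0,0],[0,0,0]],"spin":[0,0,0]}';python3 -m inch '{"translation":[[0,0,0.02],[0,0,0],[0,0,0]],"spin":[0,0,0]}'; python3 -m inch '{"translation":[[0,0,0.02],[0,0,0],[0,0,0]],"spin":[0,0,0]}'
```

```text
t: 22.8
tcp_pos: [528.9, -33.6, 36.2]
eef_rot: [0.0, -0.126, 0.992, -0.0]
ft_force: [0.4, -1.9, 1.5]
opening: 32.1
finger_force: 59.9
t: 23.05
tcp_pos: [529.0, -33.6, 36.0]
eef_rot: [0.0, -0.126, 0.992, -0.0]
ft_force: [-1.9, -1.6, 7.1]
opening: 32.3
finger_force: 60.5
t: 23.3
tcp_pos: [529.0, -33.7, 35.9]
eef_rot: [0.001, -0.126, 0.992, -0.0]
ft_force: [-2.7, -2.3, 13.4]
opening: 31.9
finger_force: 61.2
```

```bash
python3 -m inch '{"translation":[[0,-0.005,-0.011],[0,0,0],[0,0,0],[0,0,0],[0,0,0],[0,0,0]],"spin":[0,0,0,0,0,0]}'; python3 - <<'E'
from fit import *
s=observe();print(s['ft_force'],s['tcp_pos'],s['wrist_torque'])
# tile check: compare tile pixels in side/top views before the barrel move and now
for n,old in (('side','sD'),('top','tD'),('side','s0' if False else 'side0')):
    a=load(old)['frame'];b=snap(n,'chk_'+n)['frame'];d=cv2.absdiff(a,b).max(2)
    c=load('chk_'+n);Rz=R.from_euler('Z',.2526).as_matrix();T=np.array([proj(c,Rz@np.array(q,float)+[611,-11.8,0]) for q in [(-5,-32,20),(5,-32,20),(5,-32,74),(-5,-32,74),(5,32,74)]])
    x0,y0=T.min(0).astype(int);x1,y1=T.max(0).astype(int);print(n,old,(x0,y0,x1,y1),'tile diff mean',d[y0:y1,x0:x1].mean().round(1))
E
```

```text
t: 23.8
tcp_pos: [529.0, -33.7, 35.9]
eef_rot: [0.0, -0.126, 0.992, -0.0]
ft_force: [-1.5, -0.3, 9.1]
opening: 32.2
finger_force: 60.3
[-1.54 -0.32  9.14] [529.03 -33.68  35.87] [-0.21  0.41 -0.21]
side sD (np.int64(327), np.int64(216), np.int64(346), np.int64(246)) tile diff mean 11.9
top tD (np.int64(293), np.int64(194), np.int64(323), np.int64(203)) tile diff mean 12.4
side side0 (np.int64(327), np.int64(216), np.int64(346), np.int64(246)) tile diff mean 69.4
```

```bash
python3 - <<'E'
from fit import *
for n in ('s8','sD','chk_side'):
    g=cv2.cvtColor(load(n)['frame'],cv2.COLOR_BGR2GRAY)[212:256,318:356]
    print(n);[print(''.join('#' if x>150 else '+' if x>90 else '.' for x in r)) for r in g[::2]]
s=observe();print(s['t'],s['ft_force']); print(hand_in())
E
```

```text
s8
###############+...++########+......+#
##################....++########.....+
####################......+#######....
######################++......++####..
..++#######################++......++.
+########++####################++.....
#########...+#######################+.
#########...++#+.+++##################
##########++++#+...+##################
############+...++.+##################
#########+++....+##++++###############
#########....++++##+...###############
#########++..+##.......+##############
############++++...++#+###############
############+...++++##################
#############+..+##+..++##############
###+++++###########+...+##############
++#####+++++#########+++##############
########++++++++############++#+++++++
######+++++++++++++++#####+++.++.....+
#++++++++++++++++++++++++++........++#
++++++++++++++++++++++++.......++#####
sD
++#############+...++#########......+#
#################+....+#########.....+
####################......+#######+...
######################++......+++###+.
..++#######################++......++.
+########++####################++.....
##
[... 866 characters left out ...]
...........+#######################+.
............+##+.+++##################
..........++++#+...+##################
.........+##+...++.+##################
..........++....+##++++###############
....+++#+....++++##+...###############
..#######++..+##....+..+##############
.+##########++++...+##+###############
.+####++####+...++++##################
..+++++######+..+##+..++##############
..++++++###########+...+##############
..++##++++++#########+++##############
+#######++++++++############++#+++++++
#####+++++++++++++++######+++.++.....+
+++++++++++++++++++++++++++........++#
++++++++++++++++++++++++.......++#####
23.95 [-1.53 -2.36 10.34]
the job is handed in; nothing more can be done
None
```

The job is handed in at 24 s: the tile stands on its own in the channel, and the gripper is still pressing the lens barrel into the V, glass towards the tile, with about 10 N.

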